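# Shut the oil bottles and put the stray one back in the rack

### The arm

A 6-joint arm with a two-finger parallel gripper is mounted at the origin on a cart in front of the work surface, level with it; the furniture and walls round the work are solid. World frame = base frame: x ahead of the robot, y to its left, z up, the work surface at z = 0. Lengths are in mm, angles in rad, forces in N, time in s.
With the tool pointing down it reaches from about 300 to 875 mm from the base axis. Payload 6.4 kg.
Tool frame: the origin (TCP) lies at the very end of the fingers, on their centre line; the grasp point (between the pads) lies 19 mm behind it; z points along the fingers, y is the direction in which the jaws open and shut (so a half turn about z gives the same grasp; the last joint's range is limited). The gripper opens to 85 mm and grips with 20 to 120 N. Pads are 22 mm wide; open, the fingers measure 114 mm over their backs; the gripper's body (76 mm by 85 mm) begins 54 mm behind the grasp point. The pads swing forward as they close: fully open they stand 13 mm farther back than shut.
Start: joints at [0.995, 0.181, 1.607, -0, 1.354, -0.206], TCP at [207.811, 536.149, 231.288] pointing down, gripper open.
Joint ranges: [-2.99, 2.99], [-0.89, 2.07], [0.3, 2.58], [-1.14, 4.28], [0, 2.63], [-3.12, 3.12]. Speed limits (rad/s): [2.57, 2.57, 3.01, 3.14, 3.14, 3.14].

### API

Orientations are given as [roll, pitch, yaw] about the fixed x, y, z axes, in that order (R = Rz(yaw) Ry(pitch) Rx(roll)).
In Python, from station import manip gives the robot as it stands. The module is installed in compiled form; this text tells all that it offers. Calls block until the motion is done:
- manip.move_to(position, orientation): joint-space move of the TCP to a pose.
- manip.line_to(position, ori=None, rate=150, guard=None): straight line of the TCP; ori=None keeps the orientation; rate is the mean speed in mm/s. With guard (N) it stops when the force on the tool has changed by that much, and returns True; else False.
- manip.move_joints(angles): joint-space move.
- manip.move_gripper(opening, force=None): opening from 0.0 (shut) to 1.0 (fully open); force is the grip in N (None keeps the last); returns when the fingers have stopped.
- manip.wait(seconds).
- manip.ik(position, orientation): joint angles nearest the present ones, or None.
- manip.state(): the state.
- manip.read_camera(name): name is "side" or "top"; returns a dict with "img" (384x512x3 uint8, blue, green, red), "range_z" (384x512 float32, mm along the optical axis (not along the pixel's ray), 0 where there is no reading), "camera_matrix" (3x3 intrinsics, pixels), "position" and "rotation" of the camera in the world. Camera axes: x right, y down, z forward; pixel columns grow to the right and rows downward; lengths in mm; the calibration is good to about 2 mm. A picture is of the moment at which its call begins.
A pose or a line that the arm cannot do raises manip.MotionError and nothing moves.
- manip.close_job(): hands the job in, once; it reports no verdict.
The state is a dict: "t": time; "joint_pos": joint angles; "joint_vel": joint speeds; "effort": joint torques, N m; "eef_pos": TCP position; "tool_rot": TCP orientation; "wrist_force": force on the tool from outside, world axes, zero at the start; "ft_torque": the same for the moment, N m; "finger_gap": opening from 0.0 (shut) to 1.0 (fully open).
Only numpy, scipy, OpenCV 4.12 (cv2) and the standard library are available. Lean on these libraries where they do the work, as an engineer would, in place of code of your own. Each camera call takes 0.05 s, during which the arm holds its last target. There are 200 camera calls.

### The job

Two of the squeeze bottles on the bench, the red and the yellow one, have been left with their push-pull caps up. Push both caps down until they snap fully shut, the red one while its bottle still stands where it was left, and only then stand the red bottle upright on the drip pad in the empty bay of the rack. Keep all the bottles upright, and leave the other two bottles, the ratchet and the tape roll where they are.

Things in the scene. Friction and masses are not known exactly. Their poses are not given: they have to be found in the camera images.
- red_bottle: oil squeeze bottle alone on the bench, cap open: white body 56 mm in diameter, straight up to z = 96 mm, red band; black collar 34 mm wide at z = 110 to 120 mm; red flat-topped cap 25 mm wide, 16 mm high (top at z = 146 mm open, 136 shut; open, a white stem shows below it). 0.3 to 0.6 kg. Origin: centre of its underside, z up
- red_bottle_cap (a joint): the red push-pull cap on the red bottle, value in m: 0 pulled up (open), 0.010 pushed fully down (shut). It slides along the bottle's axis and snaps between the two ends: a push of 6 to 13 N carries it past the middle, and if let go before that it springs back up
- red_bottle_cap_top (a point): centre of the flat top of the red cap
- yellow_bottle: oil squeeze bottle in a rack bay, cap open: white body 56 mm in diameter, straight up to z = 96 mm, yellow band; black collar 34 mm wide at z = 110 to 120 mm; yellow flat-topped cap 25 mm wide, 16 mm high (top at z = 146 mm open, 136 shut; open, a white stem shows below it). 0.3 to 0.6 kg. Origin: centre of its underside, z up
- yellow_bottle_cap (a joint): the yellow push-pull cap on the yellow bottle, value in m: 0 pulled up (open), 0.010 pushed fully down (shut). It slides along the bottle's axis and snaps between the two ends: a push of 6 to 13 N carries it past the middle, and if let go before that it springs back up
- yellow_bottle_cap_top (a point): centre of the flat top of the yellow cap
- blue_bottle: oil squeeze bottle in a rack bay, cap already shut: white body 56 mm in diameter, straight up to z = 96 mm, blue band; black collar 34 mm wide at z = 110 to 120 mm; blue flat-topped cap 25 mm wide, 16 mm high (top at z = 146 mm open, 136 shut; open, a white stem shows below it). 0.3 to 0.6 kg. Origin: centre of its underside, z up
- blue_bottle_cap (a joint): the blue push-pull cap on the blue bottle, value in m: 0 pulled up (open), 0.010 pushed fully down (shut); it starts shut and sits tight
- blue_bottle_cap_top (a point): centre of the flat top of the blue cap
- rack: grey bottle rack screwed to the bench, 264 mm along its y; three bays centred at y = -84, 0, +84 mm, each 72 mm wide and 70 mm deep, between dividers 12 mm thick and 45 mm high; 6 mm back wall at +x, open front (-x), no floor: bottles stand on the bench itself. Origin: bench level, centre of the middle bay
- drip_pad: flat round green and black drip pad, 62 mm in diameter, about 3 mm thin and soft (it sinks under a bottle, which stands at bench level and can slide over it), lying in the middle of the one empty bay. Origin at its centre at bench level
- ratchet: ratchet handle with red grip, lying on the bench, 38 x 225 x 29 mm, long along its y; a bystander. Origin at the centre of its underside
- tape_roll: small roll of black tape lying flat on the bench, 62 mm in diameter, 19 mm high; a bystander. Origin at the centre of its underside
Things that resemble listed ones, but are neither listed nor needed, are in the scene too. What is shaped like the blue_bottle but green, purple or turquoise is not meant.

How it is judged:
By the outcome, as a careful person would: the job done as asked, in the order asked, and still so for the second after the job is handed in, with the robot touching nothing.
It also fails if it takes over 56 s, if anything falls off the work surface, if the arm or the gripper's body presses on something with over 40 N, if the wrist force passes 120 N, or if a joint passes its speed limit or range.

## Working session

There is one attempt and no reset: what is moved stays moved. The work goes in short steps, each a Python script; the robot and the scene stay as the last script left them, time stands still between calls to the robot, and variables do not carry over. Pictures are saved under pics/ and viewed, about 8 in all and at most 12, crops included, and the job is handed in when it is done.

```bash
mkdir -p pics; cat > h.py <<'E'
from station import manip
import numpy as np, cv2
def cam(n):
    c=manip.read_camera(n); return c
def world(c,mask=None):
    K=np.array(c["camera_matrix"]);R=np.array(c["rotation"]);p=np.array(c["position"])
    z=c["range_z"];v,u=np.mgrid[:z.shape[0],:z.shape[1]]
    P=np.stack([(u-K[0,2])/K[0,0]*z,(v-K[1,2])/K[1,1]*z,z],-1)@R.T+p
    P[z<=0]=np.nan
    return P
def ray(c,u,v,h):
    K=np.array(c["camera_matrix"]);R=np.array(c["rotation"]);p=np.array(c["position"])
    d=R@np.array([(u-K[0,2])/K[0,0],(v-K[1,2])/K[1,1],1]); return p+d*(h-p[2])/d[2]
E
python3 - <<'E'
from h import *
for n in("top","side"):
    c=cam(n); cv2.imwrite(f"pics/{n}0.png",c["img"]); print(n,c["position"],c["rotation"],c["camera_matrix"])
    P=world(c);hsv=cv2.cvtColor(c["img"],cv2.COLOR_BGR2HSV)
    m=(hsv[...,1]>110)&(hsv[...,2]>60)&(P[...,2]>122)&(P[...,2]<155)
    k,l,s,ce=cv2.connectedComponentsWithStats(m.astype(np.uint8))
    for i in range(1,k):
        if s[i,4]>15: q=P[l==i];print(ce[i].round(),s[i],np.median(hsv[l==i],0),np.nanmedian(q,0).round(1),np.nanmax(q[:,2]).round(1))
s=manip.state();print(s["t"],s["tool_rot"],s["wrist_force"])
E
```

```text
top [ 426.20321443   71.21735508 1125.50620391] [-3.01454387 -0.00829747 -1.59313804] [[359.72428577   0.         251.81383571]
 [  0.         359.72428577 190.26442257]
 [  0.           0.           1.        ]]Traceback (most recent call last):
  File "<stdin>", line 4, in <module>
  File "h.py", line 8, in world
    P=np.stack([(u-K[0,2])/K[0,0]*z,(v-K[1,2])/K[1,1]*z,z],-1)@R.T+p
      ~~~~~~~~~~~~~~~~~~~~~~~~~~~~~~~~~~~~~~~~~~~~~~~~~~~~~~~~~~~~^~
ValueError: operands could not be broadcast together with shapes (384,512) (3,)
```

View pics/top0.png

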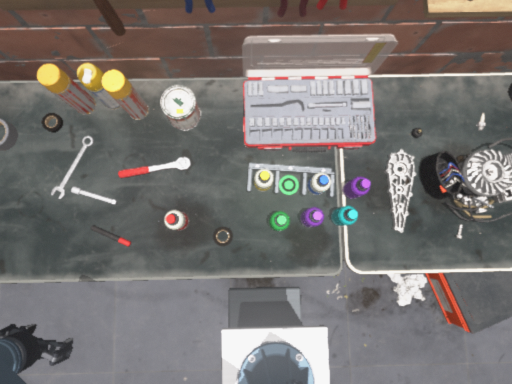

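The top view shows the red bottle at (175,219), yellow at (263,177), the pad at (289,184) and blue at (320,181). Decoys stand at (281,220) green, (314,216) purple, (346,214) turquoise and (358,187) purple. The camera rotation is given as rpy, so I'll fix the helper.

```bash
sed -i 's/R=np.array(c\["rotation"\])/R=Rot.from_euler("xyz",c["rotation"]).as_matrix()/; s/^import numpy.*/&\nfrom scipy.spatial.transform import Rotation as Rot/' h.py
python3 - <<'E'
from h import *
for n in("top","side"):
    c=cam(n); cv2.imwrite(f"pics/{n}1.png",c["img"]); print(n,c["position"],c["rotation"],c["camera_matrix"][0])
    P=world(c);hsv=cv2.cvtColor(c["img"],cv2.COLOR_BGR2HSV)
    m=(hsv[...,1]>110)&(hsv[...,2]>50)&(P[...,2]>123)&(P[...,2]<157)
    k,l,s,ce=cv2.connectedComponentsWithStats(m.astype(np.uint8))
    for i in range(1,k):
        if s[i,4]>15: q=P[l==i];print(ce[i].round(),s[i],np.median(hsv[l==i],0),np.nanmedian(q,0).round(1),np.nanmax(q[:,2]).round(1))
    for name,r in(("rack",(P[...,2]>35)&(P[...,2]<50)&(hsv[...,1]<60)&(P[...,0]>350)&(P[...,0]<600)&(P[...,1]<130)&(P[...,1]>-260)),):
        q=P[r];print(name,len(q),np.nanmin(q,0),np.nanmax(q,0)); cv2.imwrite(f"pics/rack_{n}.png",r*255)
c=cam("top");crop=c["img"][150:250,150:380];cv2.imwrite("pics/crop.png",cv2.resize(crop,None,fx=3.4,fy=3.4,interpolation=cv2.INTER_CUBIC))
s=manip.state();print(s["t"],s["tool_rot"],s["wrist_force"])
E
```

```text
top [ 426.20321443   71.21735508 1125.50620391] [-3.01454387 -0.00829747 -1.59313804] [359.72428577   0.         251.81383571]
[75. 84.] [72 81  7  8 18] [  3.  138.5 118. ] [870.4 561.1 136. ] 151.3
[98. 89.] [92 86 11  5 17] [ 22. 144. 151.] [846.7 486.9 152.3] 156.8
[133.  97.] [131  94   5   8  23] [  4. 134. 130.] [827.4 392.3 137.8] 153.6
[264. 175.] [260 171   9  10  62] [ 30.  124.5 247. ] [592.6  25.7 145.2] 148.2
[323. 180.] [319 176   9   9  60] [105.  138.  246.5] [ 577.4 -139.5  135.2] 139.2
[365. 183.] [360 179  10   9  72] [143. 124. 237.] [ 564.7 -252.4  143.8] 147.4
[352. 214.] [347 210  10   9  75] [ 90. 143. 243.] [ 480.1 -211.   144.7] 150.9
[170. 219.] [166 215  10   9  68] [  1. 160. 247.] [477.5 283.5 144.8] 149.1
rack 265 [ 453.24698233 -233.48228279   35.4456206 ] [599.88200901  73.72266308  49.74242292]
side [ 373.88525238 -851.28140941  622.42189669] [-2.08575104 -0.00631838 -0.19175195] [379.60665395   0.         245.79076544]
[302. 134.] [300 130   6   9  43] [  3. 148. 187.] [827.4 391.4 141.1] 154.9
[209. 153.] [206 150   8   7  48] [  1.  187.5 219. ] 
[... 192 characters left out ...]
[223 215  11  13 102] [141.  139.  162.5] [ 477.3 -124.7  142.4] 147.3
[273. 224.] [268 220  10  10  82] [107.  177.  243.5] [ 576.8 -147.8  134.5] 137.0
[455. 242.] [452 234   8  17  84] [ 22.  119.  139.5] [ 940.5 -293.3  140.8] 156.7
[236. 245.] [231 239  11  14 135] [ 89. 171. 227.] [ 478.7 -220.6  143.3] 146.9
[280. 253.] [275 246  11  15 132] [141. 140. 206.] [ 562.7 -262.3  143.2] 146.3
rack 144 [ 535.61405909 -255.69691817   35.01847685] [597.26321715  72.37389333  46.15997467]
0.2 [-3.14049280e+00 -2.02224387e-04  2.77180527e+00] [ 0.25778629 -0.24754792  0.38792521][ WARN:0@0.441] global loadsave.cpp:1063 imwrite_ Unsupported depth image for selected encoder is fallbacked to CV_8U.
```

View pics/side1.png

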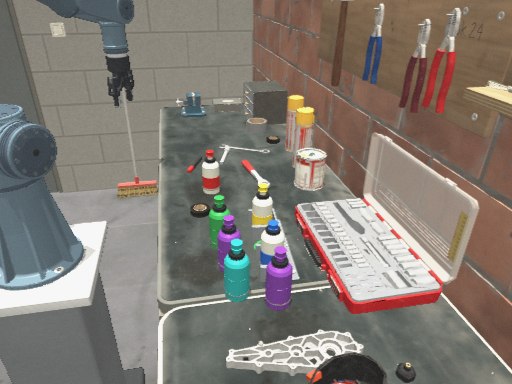

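View pics/crop.png

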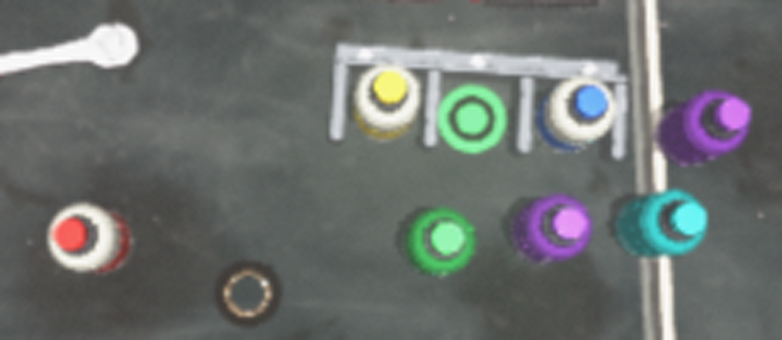

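Red is at (170,219), with a white body, red band and open cap, alone on the bench. Yellow is in the rack's left bay and blue in its right bay. The empty bay with the pad is the middle one, and the decoys are the all-green, purple and turquoise bottles. Next I'll measure the pad, the rack and the refined cap tops.

```bash
python3 - <<'E'
from h import *
C={n:cam(n) for n in("top","side")}
c=C["top"];P=world(c);hsv=cv2.cvtColor(c["img"],cv2.COLOR_BGR2HSV)
def blob(c,box,hue,s=90,v=50):
    h=cv2.cvtColor(c["img"],cv2.COLOR_BGR2HSV);x0,y0,x1,y1=box
    m=(cv2.min(abs(h[...,0].astype(int)-hue),180-abs(h[...,0].astype(int)-hue)) if 0 else (np.minimum(abs(h[...,0].astype(int)-hue),180-abs(h[...,0].astype(int)-hue))<10))&(h[...,1]>s)&(h[...,2]>v)
    b=np.zeros_like(m);b[y0:y1,x0:x1]=m[y0:y1,x0:x1];return b
def cen(m):
    v,u=np.nonzero(m);return u.mean(),v.mean()
m=blob(c,(273,168,305,200),68);(u,v),r=cv2.minEnclosingCircle(np.argwhere(m)[:,::-1].astype(np.float32))
print("pad",ray(c,u,v,3),"r",r*1122/360)
# caps: top-view ray on the top plane; two-view ray intersection (side: top-face rows)
for n,bt,hue,bs in(("red",(164,213,178,226),1,(200,147,218,161)),("yel",(257,168,271,184),29,(255,182,270,194)),("blu",(316,173,330,188),106,(265,218,280,232))):
    h=135.5 if n=="blu" else 145.5
    a=blob(c,bt,hue,100,180);b=blob(C["side"],bs,hue,100)
    pa,pb=cen(a),cen(b)
    A=[]
    for cc,p in((c,pa),(C["side"],pb)):
        A.append((ray(cc,*p,0),ray(cc,*p,300)))
    (a0,a1),(b0,b1)=A;d,e=a1-a0,b1-b0
    s,t=np.linalg.lstsq(np.stack([d,-e],1),b0-a0,rcond=None)[0]
    print(n,pa,a.sum(),"top",ray(c,*pa,h).round(1),"2view",((a0+s*d+b0+t*e)/2).round(1),"gap",np.linalg.norm(a0+s*d-b0-t*e).round(1))
    bd=ray(C["side"],*pb,138 if n!="blu" else 128);print("   side",bd.round(1))
g=(P[...,2]>30)&(P[...,2]<56)&(P[...,0]>520)&(P[...,0]<650)&(P[...,1]>-205)&(P[...,1]<85)&(hsv[...,1]<60)&(hsv[...,2]>110)
k,l,s,_=cv2.connectedComponentsWithStats(g.astype(np.uint8),connectivity=8);print(s[1:])
q=np.array([ray(c,u,v,45)[:2] for v,u in np.argwhere(g)],np.float32)
print("rect",cv2.minAreaRect(q),len(q))
# back wall line: top-most (max x) grey px per column
L=[]
for u in range(252,334):
    vs=np.nonzero(g[:,u])[0]
    if len(vs): L.append(ray(c,u,vs.min(),45)[:2])
L=np.array(L);f=np.polyfit(L[:,1],L[:,0],1);print("wall x=f(y)",f,"y",L[:,1].min(),L[:,1].max())
for y in (1.4,1.48,1.55):
  for Y in(y,y-np.pi):
    for p in([476,283,67],[582,-57,67]):
      j=manip.ik(p,[np.pi,0,Y]);print(Y,p,None if j is None else np.round(j,2))
E
```

```text
pad [585.21681834 -57.43287717   3.        ] r 30.93234658241272
red (np.float64(170.24285714285713), np.float64(218.5)) 70 top [478.6 283.4 145.5] 2view [478.5 285.3 136.7] gap 1.2
   side [477.7 282.2 138. ]
yel (np.float64(264.23880597014926), np.float64(175.2537313432836)) 67 top [592.2  25.  145.5] 2view [593.4  24.7 135.7] gap 0.9
   side [591.9  20.5 138. ]
blu (np.float64(323.5), np.float64(179.3448275862069)) 58 top [ 578.9 -140.5  135.5] 2view [ 579.5 -142.1  127.1] gap 1.3
   side [ 578.5 -143.5  128. ]
[[247 167  87  30 540]
 [270 186   1   1   1]
 [319 193   2   1   2]
 [322 192   1   1   1]]
rect ((588.4550170898438, -58.01676940917969), (262.90606689453125, 76.08366394042969), 85.05972290039062) 544
wall x=f(y) [8.68686210e-02 6.30196047e+02] y -189.96355366377657 57.00227041954832
1.4 [476, 283, 67] [ 0.32  0.34  1.78 -0.    1.02  0.49]
1.4 [582, -57, 67] [-0.3   0.4   1.7  -0.    1.05 -0.13]
-1.7415926535897932 [476, 283, 67] [ 0.32  0.34  1.78  0.    1.02 -2.65]
-1.7415926535897932 [582, -57, 67] [-0.3   0.4   1.7  -0.    1.05  3.01]
1.48 [476, 283, 67] [ 0.32  0.34  1.78 -0.    1.02  0.41]
1.48 [582, -57, 67] [-0.3   0.4   1.7  -0.    1.05 -0.21]
-1.6615926535897931 [476, 283, 67] [ 0.32  0.34  1.78  0.    1.02 -2.73]
-1.6615926535897931 [582, -57, 67] [-0.3   0.4   1.7  -0.    1.05  2.93]
1.55 [476, 283, 67] [ 0.32  0.34  1.78 -0.    1.02  0.34]
1.55 [582, -57, 67] [-0.3   0.4   1.7   0.    1.05 -0.28]
-1.591592653589793 [476, 283, 67] [ 0.32  0.34  1.78  0.    1.02 -2.8 ]
-1.591592653589793 [582, -57, 67] [-0.3   0.4   1.7  -0.    1.05  2.86]
```

The pad at (585,-57) agrees with the rack rectangle, which measures 263x76 and puts the bay centre at (585.5,-58). Cap heights fit. Next I press both caps.

```bash
python3 - <<'E'
from h import *
O=[np.pi,0,1.484]
manip.move_gripper(0.0,40)
for n,(x,y) in dict(red=(478.5,283.5),yel=(592.4,25)).items():
    manip.move_to([x,y,200],O)
    manip.line_to([x,y,154],rate=120)
    hit=manip.line_to([x,y,132.5],rate=15,guard=24)
    s=manip.state();print(n,hit,np.round(s["eef_pos"],1),np.round(s["wrist_force"],1),s["t"])
    manip.line_to([x,y,200],rate=150)
manip.move_to([440,150,300],O)
for n in("top","side"):
    c=cam(n);cv2.imwrite(f"pics/{n}2.png",c["img"]);P=world(c)
    for nm,b in(("red",(164,213,178,226)),("yel",(257,168,271,184))) if n=="top" else (("red",(200,145,218,163)),("yel",(255,182,270,196))):
        h=cv2.cvtColor(c["img"],cv2.COLOR_BGR2HSV);m=np.zeros(h.shape[:2],bool);m[b[1]:b[3],b[0]:b[2]]=1
        m&=(h[...,1]>110)&(h[...,2]>100)&(P[...,2]>118);v,u=np.nonzero(m)
        print(n,nm,u.mean(),v.mean(),m.sum(),np.nanpercentile(P[m],[50,90],axis=0).round(1), ray(c,u.mean(),v.mean(),135.5).round(1))
i=c["img"][140:215,190:290];cv2.imwrite("pics/crop2.png",cv2.resize(i,None,fx=6,fy=6,interpolation=cv2.INTER_CUBIC))
print(manip.state()["t"])
E
```

```text
red False [480.7 284.3 136.1] [-3.2 -2.7 19.9] 4.575
yel False [594.5  24.8 136.1] [-3.4 -0.  18.8] 8.3833
top red nan nan 0 [nan nan nan] [nan nan nan]
top yel 263.910447761194 176.08955223880596 67 [[591.8  25.3 134.9]
 [600.4  33.7 136.8]] [591.6  25.6 135.5]
side red 209.72549019607843 156.07843137254903 51 [[477.8 278.6 131.3]
 [487.7 288.5 134.3]] [476.4 263.1 135.5]
side yel 261.8904109589041 191.04109589041096 73 [[589.6  18.6 131.1]
 [598.8  29.  135. ]] [587.5   8.4 135.5]
9.9667<stdin>:16: RuntimeWarning: Mean of empty slice.
  ret = ret.dtype.type(ret / rcount)
  return np.nanmean(a, axis, out=out, keepdims=keepdims)
```

View pics/crop2.png

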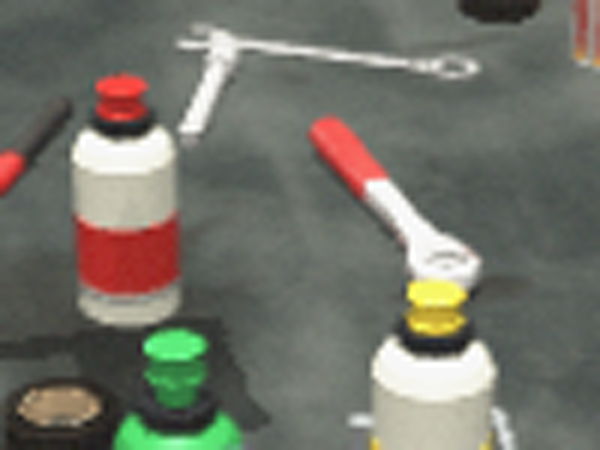

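The side crop shows the red cap at crop (121,98) and the yellow at (436,305). Both sit down on their collars with no stem showing, and contact was at z = 136.1. Next I pick up the red bottle.

```bash
python3 - <<'E'
from h import *
O=[np.pi,0,1.484]
manip.move_gripper(1.0)
x,y=478.5,283.7
manip.move_to([x,y,215],O)
print("hit",manip.line_to([x,y,67],rate=90,guard=12), manip.state()["eef_pos"])
manip.move_gripper(0.0,50)
s=manip.state();print(s["finger_gap"],s["finger_gap"]*85,np.round(s["wrist_force"],1),s["t"])
f0=s["wrist_force"][2]
manip.line_to([x,y,110],rate=60)
s=manip.state();print(s["finger_gap"],np.round(s["eef_pos"],1),np.round(s["wrist_force"],1),s["t"])
manip.line_to([x,y,240],rate=150)
c=cam("side");cv2.imwrite("pics/side3.png",cv2.resize(c["img"][40:240,150:300],None,fx=3,fy=3))
E
```

```text
hit False [478.9421543  283.85411742  67.60238364]
0.6382740837789294 54.253297121208995 [-0.5  0.2  3.9] 13.625
0.6406320059547386 [478.2 283.6 109.7] [ 0.1 -0.4 -4.1] 14.4917
```

View pics/side3.png

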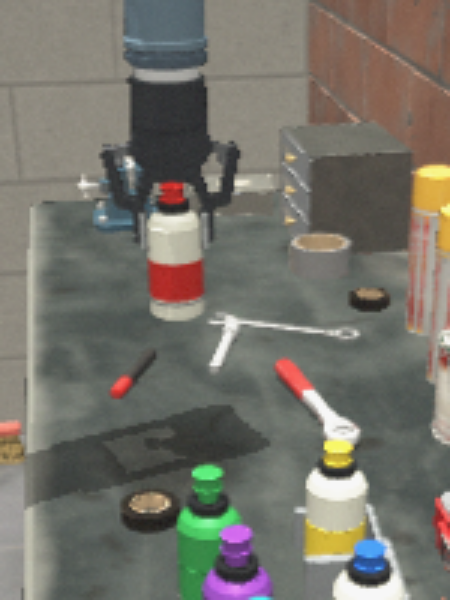

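The bottle is held upright in the side view, red cap still shut, with about 4 N of weight on the wrist. Next I place it.

```bash
python3 - <<'E'
from h import *
O=[np.pi,0,1.484]
x,y=585,-57.6
manip.line_to([x,y,250],O,rate=130)
s=manip.state();print(np.round(s["eef_pos"],1),s["finger_gap"],np.round(s["wrist_force"],1),s["t"])
manip.line_to([x,y,85],rate=90)
manip.wait(.2)
print(np.round(manip.state()["wrist_force"],1))
h=manip.line_to([x,y,66],rate=20,guard=7)
s=manip.state();print(h,np.round(s["eef_pos"],1),s["finger_gap"],np.round(s["wrist_force"],1),s["t"])
c=cam("side");cv2.imwrite("pics/side4.png",cv2.resize(c["img"][120:320,180:340],None,fx=3.5,fy=3,interpolation=cv2.INTER_CUBIC))
E
```

```text
[584.9 -57.2 250. ] 0.6323333583689574 [ 0.2  0.5 -4.7] 18.4583
[-0.9  0.1 -4.6]
True [584.8 -57.6  67.6] 0.6350811245746552 [-0.  -0.4  5.8] 21.45
```

View pics/side4.png

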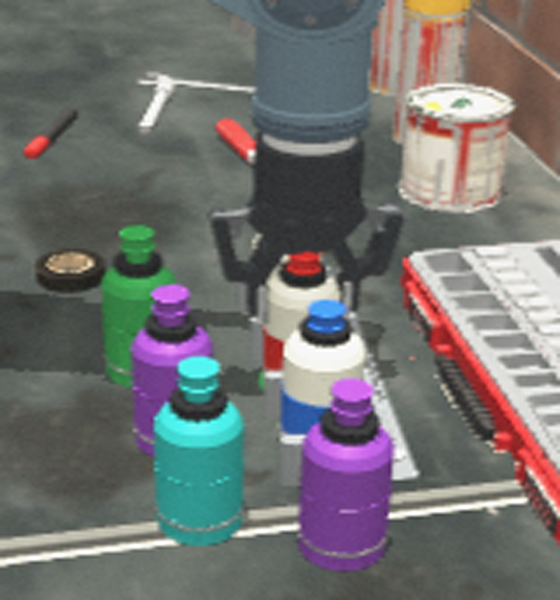

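The bottle touched down at the same 67.6 TCP height it was grasped at, standing between yellow and blue. I'll release and check.

```bash
python3 - <<'E'
from h import *
manip.move_gripper(0.9)
print(np.round(manip.state()["wrist_force"],1))
manip.line_to([585,-57.6,240],rate=100)
manip.move_to([300,250,350],[np.pi,0,1.484])
c=cam("top");P=world(c);h=cv2.cvtColor(c["img"],cv2.COLOR_BGR2HSV)
for nm,b,hues in(("red",(285,165,303,195),(0,179)),("yel",(257,165,275,186),(29,)),("blu",(316,170,332,188),(106,))):
    m=np.zeros(h.shape[:2],bool);m[b[1]:b[3],b[0]:b[2]]=1
    m&=np.any([abs(h[...,0].astype(int)-q)<9 for q in hues],0)&(h[...,1]>110)&(h[...,2]>100)&(P[...,2]>120)
    v,u=np.nonzero(m);print(nm,m.sum(),ray(c,u.mean(),v.mean(),135.5).round(1),np.nanmedian(P[m],0).round(1))
a=cv2.resize(c["img"][140:250,150:380],None,fx=3.4,fy=3.4,interpolation=cv2.INTER_CUBIC)
s=cam("side");hs=cv2.cvtColor(s["img"],cv2.COLOR_BGR2HSV)
cv2.imwrite("pics/top5.png",a);cv2.imwrite("pics/side5.png",cv2.resize(s["img"][130:290,180:340],None,fx=3.7,fy=3.7,interpolation=cv2.INTER_CUBIC))
print(manip.state()["t"])
E
```

```text
[ 0.  -0.3  0.1]
red 64 [584.1 -55.3 135.5] [584.5 -55.5 135.1]
yel 66 [591.8  25.5 135.5] [591.8  25.3 135.7]
blu 64 [ 577.6 -139.5  135.5] [ 577.4 -139.6  134.9]
25.4333
```

View pics/top5.png

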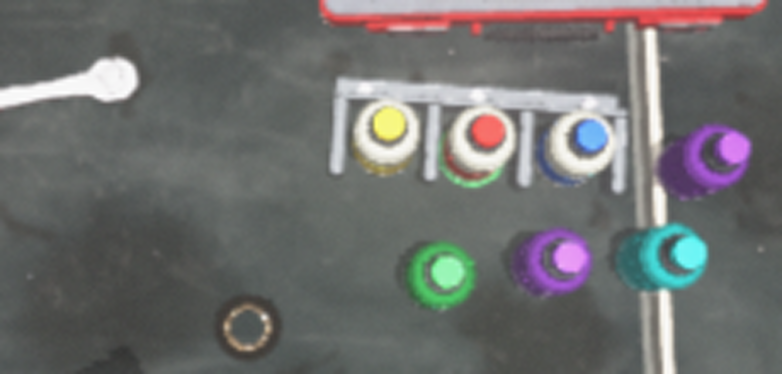

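View pics/side5.png

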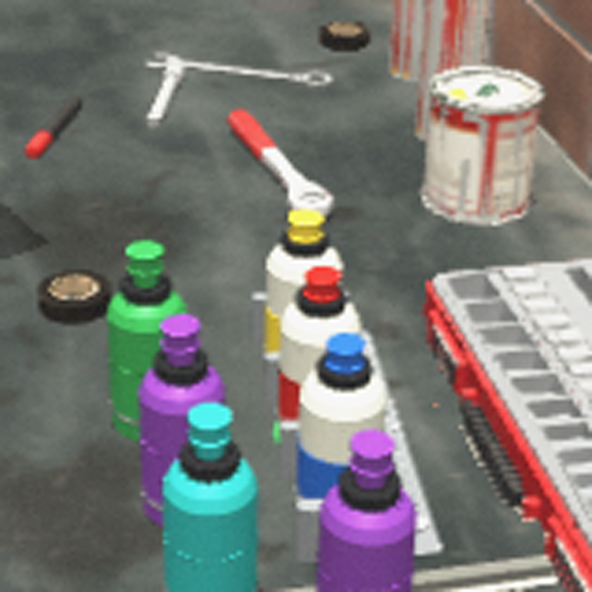

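The red bottle stands upright on the pad in the middle bay, about 2 mm off centre, with its cap at crop (488,131) in the top view. All three rack caps are down at z of about 135, and everything else is where it was.

```bash
python3 -c "
from h import *
manip.close_job();print(manip.state()['t'])"
```

```text
the job is handed in; nothing more can be done
the job is handed in; nothing more can be done
```

I pushed the red cap shut while its bottle still stood where it was left, then pushed the yellow cap shut. After that I stood the red bottle on the drip pad in the rack's empty middle bay and handed the job in at about 25.4 s.

**Caps:** the pushing fingers stopped at z = 136.1 mm on both caps, with 19 to 20 N on the wrist. In the last pictures the red and yellow cap tops read about 135 to 136 mm, and no white stem shows.

**Red bottle:** it stands upright about 2 mm from the measured pad centre, and the wrist force was near zero after release.

**Other things:** the yellow and blue bottles are within about 2 mm of where they were first measured. The ratchet and tape roll look unmoved in the pictures, but I did not measure their positions.

**Checks that failed or disagreed:** the top-camera check right after the pushes could not see the red cap because the arm was in the way, so I used the side view for it. The two-view heights read about 10 mm low, because the side camera sees the cap's flank as well as its top. I went by the top-view position and the contact height instead.

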